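# Hold the water outlet over its studs

## Robot

A 6-joint arm with a two-finger parallel gripper is mounted at the origin on the work surface. World frame = base frame: x ahead of the robot, y to its left, z up, the work surface at z = 0. Lengths are in m, angles in rad, forces in N, time in s.
With the tool pointing down it reaches from about 0.25 to 0.725 m from the base axis. Payload 4 kg.
Tool frame: the origin (TCP) lies midway between the tips of the shut fingers; the grasp point (between the pads) lies 19 mm behind it; z points along the fingers, y is the line along which they close (so a half turn about z gives the same grasp; the last joint's range is limited). The gripper opens to 85 mm and grips with 20 to 120 N. Pads are 22 mm wide; open, the fingers measure 114 mm over their backs; the gripper's body (76 mm by 85 mm) begins 54 mm behind the grasp point. The pads swing forward as they close: fully open they stand 13 mm farther back than shut.
Start: joints at [1.114, 0.241, 0.005, 1.335, 0, 1.571], TCP at [0.221, 0.449, 0.231] pointing down, gripper open.
Joint ranges: [-2.72, 2.72], [-1.05, 1.87], [-1.09, 1.28], [-1.99, 2.15], [-1.42, 1.44], [-3.14, 3.14]. Speed limits (rad/s): [2.79, 2.79, 3.14, 3.14, 3.14, 3.14].

## Interface

Orientations are given as [roll, pitch, yaw] about the fixed x, y, z axes, in that order (R = Rz(yaw) Ry(pitch) Rx(roll)).
In Python, from workcell import env gives the robot as it stands.
- The arm moves only by the tool nudge_tcp, called after "Call:" as name(argument=value, ...), one argument or row to a line, values as JSON. Schema: {"type":"object","properties":{"offsets":{"type":"array","items":{"type":"array","items":{"type":"array","items":{"type":"number"},"minItems":6,"maxItems":6},"minItems":1,"maxItems":20},"minItems":1,"maxItems":1},"jaw":{"type":"number"},"clamp_n":{"type":"number"},"only":{"type":"string"},"quiet":{"type":"boolean"},"lines":{"type":"string"}},"required":["offsets"],"additionalProperties":false}. offsets is a list that holds a single list of rows (three levels of brackets), with 1 to 20 rows, each of 6 numbers: dx, dy, dz in shares of the most that a row can go, 1 being 62.5 mm, then a rotation vector rx, ry, rz in rad; each row shifts and turns the commanded pose from where the row before left it, along the tool's axes as they then stand; what a row does not reach is not made up. A row lasts 1/8 s, in which the tool goes at most 0.0625 m and 0.188 rad, less where a joint would pass 70% of its speed; a pose out of reach is approached as far as the arm can. jaw is the finger opening in m, set as the call begins (left out keeps the last). The fingers move at their own pace and stop on an object; clamp_n is the grip in N (left out, the last holds). Time passes only in rows, so rows that do not move let the fingers close. The tool returns the time, the measured TCP pose, the force, the opening and the grip force at its end. only (a regular expression) keeps the lines of the reply that match it, lines (a string "A,B") keeps lines A to B, and quiet returns only ok. Input that does not fit is refused with a message, and nothing moves.
- env.sense(): the state, without advancing time (a new reading comes with each control period).
- env.camera(name): name is "side" or "top" or "wrist"; returns a dict with "frame" (400x640x3 uint8, blue, green, red), "intrinsics" (3x3 intrinsics, pixels), "pose" (4x4, takes a point from camera to world coordinates); the wrist camera has in their place "hand_eye" (4x4, takes a point from camera to tool coordinates, whose origin is the TCP and whose axes are the flange's). Camera axes: x right, y down, z forward; pixel columns grow to the right and rows downward; lengths in m; the calibration is good to about 2 mm. A picture is of the moment at which its call begins: read the wrist's pose just before it. There is no depth.
- env.job_done(): hands the job in; it is judged then, once.
The state is a dict: "time_s": time; "q": joint angles; "joint_vel": joint speeds; "tau": joint torques, N m; "tool_pos": TCP position; "tool_rot": TCP orientation; "ft_force": force on the tool from outside, world axes, zero at the start; "wrist_torque": the same for the moment, N m; "opening": finger opening in m; "grip_force": force on a finger pad.
Only numpy, scipy, OpenCV 4.12 (cv2) and the standard library are available. Lean on these libraries where they do the work, as an engineer would, in place of code of your own. Each camera call takes 0.05 s, during which the arm holds its last target. There are 200 camera calls.

## Task

I am still wiping the seat on the end of the cylinder head, so fetch me the aluminium water outlet from the blue parts tray and hold it level just above its two studs, about a centimetre clear of the stud tips, each flange hole right over its stud and the brass side spigot pointing off the end of the head, away from the black cam cover. Take only that part, knock nothing over or out of place, and let neither the outlet nor the gripper touch the head. Do not put it on or let go: finish still holding it there.

Things in the scene. Friction and masses are not known exactly. Their poses are not given: they have to be found in the camera images.
- outlet: Aluminium water outlet, upright in the tray, yaw within 0.65 rad of the world's: oval flange 98 (x) x 48 (y) x 9 mm; from its middle a round neck up z, 34 mm across (36.4 at the bead 54-60 mm up), open on top, 62 mm tall; brass spigot 15 mm thick along -y, axis 30 mm up, end 46 mm from the neck's axis. 0.14-0.28 kg. Origin: centre of the flange's underside. Grip the neck from above, along x.
- hole_a (a point): Centre, at the flange's underside, of the outlet's 9 mm bolt hole on its -x side (36 mm from its origin); belongs over stud_a.
- hole_b (a point): The same for the hole on the outlet's +x side; belongs over stud_b.
- head: Fixed cylinder head, 160 (x) x 320 mm (y), on two battens 200 mm long (x). Origin: on the bench under its middle; yaw within 0.15 rad. Black cam cover on y = -82 to 154 mm, 172 high; grey coils along its middle reach 189, a yellow cap 194. Outlet seat: flat aluminium pad 130 mm above the bench at x = 0, y = -125 (the open -y end), dark bore between two studs.
- stud_a (a point): Tip of the brass-coloured M8 stud (8 mm thick, 26 mm tall, upright, tip 156 mm above the bench) on the -x side of the seat, at x = -36, y = -125 mm in the head's frame.
- stud_b (a point): Tip of the other stud, at x = +36, y = -125 mm in the head's frame.
- studs_mid (a point): Point midway between the two stud tips, 26 mm above the middle of the seat; axes as the head's. The outlet's origin belongs about 10 mm above it, with the outlet's axes along the head's.
- tray: The blue open plastic parts tray, fixed: 240 mm along its x, 340 mm along its y, 70 mm high, walls and floor 5 mm. Origin under its centre. Six parts stand in it in two rows along y, about 105 mm apart, in any order, with a few stray nuts and washers (fixed, up to 6 mm high) on the floor between them.
- filter: White spin-on oil filter with an orange band, in the tray: upright, 68 mm across, 74 mm tall. Origin: centre of its underside.
- pulley: Black idler pulley with a steel hub, in the tray: lying flat, 64 mm across, 26 mm tall. Origin: centre of its underside.
- blank_cover: Dark steel two-hole blanking cover, in the tray: a flat oval plate 90 x 46 x 8 mm without a neck. Origin: centre of its underside.
- bearing: Steel ball bearing, in the tray: 52 mm across, 15 mm tall. Origin: centre of its underside.
- thermostat: Copper and brass thermostat, in the tray: 54 mm across, 37 mm tall. Origin: centre of its underside.
- spray_can: Blue spray can standing behind the head and tray, 66 mm across, 190 mm tall. Origin: centre of its underside.
- wrench: Steel wrench, 190 mm long, lying on the bench beyond the head's -y end. Origin: middle of its underside.
- socket: Steel deep socket standing on the bench near the robot, 26 mm across, 64 mm tall. Origin: centre of its underside.

How it is judged:
On the way:
1. the outlet is lifted clear of the tray in the gripper (height (world z) of outlet above 0.085 m and contact force between the fingers and outlet above 2 N), for 0.2 s.
At the end, for the whole second after the job is handed in: The fingers hold the outlet still, upright within 0.1 rad, flange underside 3 to 25 mm above the stud tips, each hole within 6 mm sideways of its own stud (spigot away from the cam cover), not touching the head; other parts still in the tray; can, wrench and socket within 30 mm of their start (contact force between the fingers and outlet above 2 N and contact force between outlet and head below 0.2 N and horizontal distance between hole_a and stud_a below 0.006 m and horizontal distance between hole_b and stud_b below 0.006 m and z of outlet in the frame of studs_mid between 0.003 and 0.025 m and angle between outlet's own z axis and vertical below 0.1 rad and linear speed of outlet below 0.01 m/s and angular speed of outlet below 0.1 rad/s and height (world z) of each of filter, pulley, blank_cover, bearing, thermostat below 0.05 m and distance of each of spray_can, wrench, socket from where it was at the start of the episode below 0.03 m); the arm keeps its last pose, push and grip.
It fails at once if the outlet touches the head or its studs (contact force between outlet and head above 0.5 N).
It fails at once if the robot knocks against the head (contact force between any of the fingers, the arm and head above 3 N).
It fails at once if another part is taken out of the tray (height (world z) of any of filter, pulley, blank_cover, bearing, thermostat above 0.06 m).
It fails at once if the can, wrench or socket is knocked out of place (distance of any of spray_can, wrench, socket from where it was at the start of the episode above 0.03 m or angle between any of spray_can, socket's own z axis and vertical above 0.5 rad).
It also fails if it takes over 38 s, if anything falls off the work surface, if the arm or the gripper's body presses on something with over 40 N, if the wrist force passes 120 N, or if a joint passes its speed limit or range.

## Working session

There is one attempt and no reset: what is moved stays moved. The work goes in short steps, Python scripts to look and compute and a tool call to move; the robot and the scene stay as the last step left them, time stands still between calls to the robot, and variables do not carry over. Pictures are saved under pics/ and viewed, at most 11 in all, crops included, and the job is handed in when it is done.

```bash
ls; mkdir -p pics; cat > h.py <<'E'
import numpy as np, cv2
from workcell import env
from scipy.spatial.transform import Rotation as R
def shot(name):
    s=env.sense(); c=env.camera(name); f=np.array(c["frame"]); K=np.array(c["intrinsics"])
    if name=="wrist":
        T=np.eye(4); T[:3,:3]=R.from_euler('xyz',s["tool_rot"]).as_matrix(); T[:3,3]=s["tool_pos"]
        P=T@np.array(c["hand_eye"])
    else: P=np.array(c["pose"])
    return f,K,P
def cast(K,P,uv,z):
    uv=np.atleast_2d(uv).astype(float); d=np.c_[uv,np.ones(len(uv))]@np.linalg.inv(K).T@P[:3,:3].T
    o=P[:3,3]; return o+d*((z-o[2])/d[:,2])[:,None]
def proj(K,P,X):
    X=np.atleast_2d(X); c=(X-P[:3,3])@P[:3,:3]; p=c@K.T; return p[:,:2]/p[:,2:]
E
python3 - <<'E'
from h import *
s=env.sense(); print({k:np.round(v,3) for k,v in s.items()})
for n in("top","side","wrist"):
    f,K,P=shot(n); cv2.imwrite(f"pics/{n}0.png",f); np.savez(f"{n}0.npz",f=f,K=K,P=P); print(n,K.round(1).tolist(),P.round(3).tolist())
E
```

```text
pics
workcell.py
{'time_s': np.float64(0.0), 'q': array([1.114, 0.241, 0.004, 1.335, 0.   , 1.571]), 'joint_vel': array([ 0.001,  0.001, -0.001,  0.   , -0.   , -0.   ]), 'tau': array([-0.0000e+00, -3.7232e+01,  2.5241e+01,  1.7000e-02,  0.0000e+00,
        0.0000e+00]), 'tool_pos': array([0.22 , 0.448, 0.23 ]), 'tool_rot': array([-3.139, -0.   ,  2.685]), 'ft_force': array([-0.438, -0.382, -0.228]), 'wrist_torque': array([-0.015,  0.033, -0.061]), 'grip_force': np.float64(0.0), 'opening': np.float64(0.085)}
top [[385.2, 0.0, 320.1], [0.0, 385.2, 199.4], [0.0, 0.0, 1.0]] [[0.001, -0.989, 0.145, 0.368], [-1.0, 0.003, 0.021, -0.051], [-0.021, -0.145, -0.989, 1.135], [0.0, 0.0, 0.0, 1.0]]
side [[393.7, 0.0, 329.7], [0.0, 393.7, 204.7], [0.0, 0.0, 1.0]] [[0.999, -0.01, 0.036, 0.475], [-0.035, -0.578, 0.815, -0.916], [0.013, -0.816, -0.578, 0.725], [0.0, 0.0, 0.0, 1.0]]
wrist [[351.7, 0.0, 324.4], [0.0, 351.7, 201.6], [0.0, 0.0, 1.0]] [[0.44, 0.85, 0.289, 0.146], [0.898, -0.417, -0.142, 0.485], [-0.001, 0.322, -0.947, 0.374], [0.0, 0.0, 0.0, 1.0]]
```

View pics/top0.png

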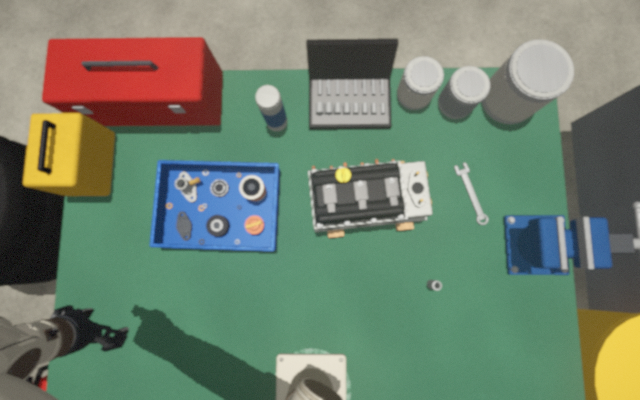

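View pics/side0.png

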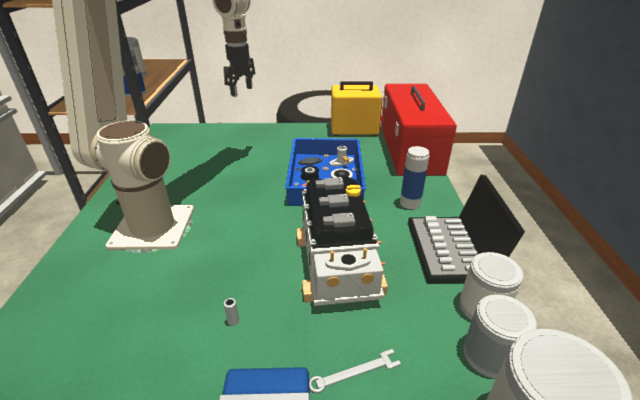

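View pics/wrist0.png

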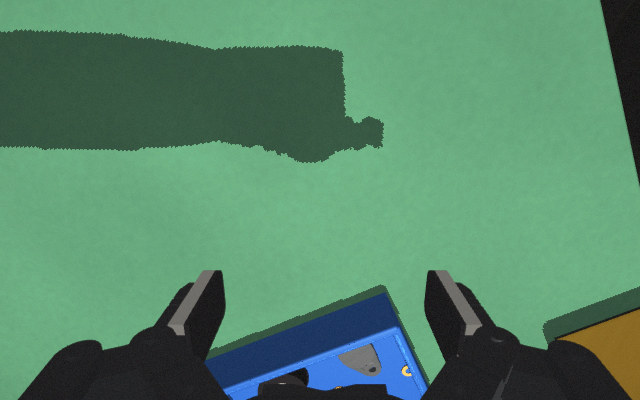

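The top view shows the outlet in the far-left corner of the tray near (184,184), with its spigot to the right (world -y). The head's seat is near (418,188), with its open end to the right. The wrist view shows only bench and the tray's edge. Next I'll zoom in on the top view and work out coarse positions.

```bash
python3 - <<'E'
from h import *
d=np.load("top0.npz");f,K,P=d["f"],d["K"],d["P"]
a=cv2.resize(f[150:260,145:285],None,fx=4,fy=4,interpolation=cv2.INTER_CUBIC)[:,:400]
b=cv2.resize(f[150:245,370:450],None,fx=4,fy=4,interpolation=cv2.INTER_CUBIC)
o=np.zeros((440,740,3),np.uint8);o[:,:400]=a;o[:380,410:730]=b;cv2.imwrite("pics/crop.png",o)
print(cast(K,P,[183,183],.067),cast(K,P,[197,181],.035),cast(K,P,[418,188],.13),cast(K,P,[[155,248],[278,249],[276,165],[161,163]],.07))
E
```

```text
[[0.57221237 0.36212516 0.067     ]] [[0.58415416 0.33350466 0.035     ]] [[ 0.54457796 -0.28679568  0.13      ]] [[0.3888567  0.42947947 0.07      ]
 [0.38618474 0.08803306 0.07      ]
 [0.62268012 0.09762275 0.07      ]
 [0.6300256  0.42743233 0.07      ]]
```
View pics/crop.png

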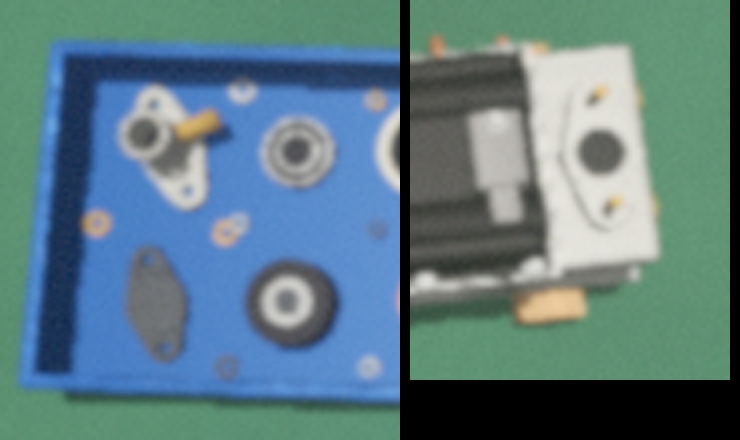

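The crop shows the outlet's neck mouth at about (146,133), its holes at (153,103) and (188,190), and its spigot pointing right and slightly up. The head's bore is at (601,152), with studs at about (597,94) and (613,205).

```bash
python3 - <<'E'
from h import *
d=np.load("top0.npz");K,P=d["K"],d["P"]
px=lambda x,y:[145+x/4-.4,150+y/4-.4]
py=lambda x,y:[370+(x-410)/4-.4,150+y/4-.4]
h=cast(K,P,[px(153,103),px(188,190)],.014);n=cast(K,P,px(146,133),.067)
print(h,h.mean(0),np.linalg.norm(h[0]-h[1]),np.arctan2(*(h[0]-h[1])[1::-1]),n)
b=cast(K,P,[py(601,152)],.13);print(b)
s=cast(K,P,[py(604,88),py(618,200)],.156);print(s,s.mean(0),np.linalg.norm(s[0]-s[1]),np.arctan2(*(s[0]-s[1])[1::-1]))
e=cast(K,P,[py(630,45),py(658,258)],.13);print(e,np.linalg.norm(e[0]-e[1]),np.arctan2(*(e[0]-e[1])[1::-1]))
E
```

```text
[[0.60564729 0.38428642 0.014     ]
 [0.53975226 0.35466915 0.014     ]] [0.57269977 0.36947778 0.014     ] 0.07224498067783647 0.42240585145788695 [[0.57266492 0.36759115 0.067     ]]
[[ 0.5456528  -0.28513106  0.13      ]]
[[ 0.58296854 -0.28248881  0.156     ]
 [ 0.50990375 -0.28874418  0.156     ]] [ 0.54643614 -0.28561649  0.156     ] 0.0733320729222291 0.08540587987731718
[[ 0.61782333 -0.30690213  0.13      ]
 [ 0.475437   -0.31955979  0.13      ]] 0.14294783252953877 0.08866357249560315
```

Outlet estimate: (0.573, 0.368), yaw 0.42. The hole spacing reads 72.2 mm against a true 72. Studs midpoint: (0.546, -0.285), yaw 0.087, spacing 73 mm. The sizes agree, so I'll move above the outlet at z of about 0.16, turning the tool to yaw 1.99.

The rows are not in the units I measure in: shifts go in shares of 62.5 mm. I convert before sending: -0.044 m is -0.704, 0.0175 m is 0.28.

Call:
nudge_tcp(
  offsets=[
    [[-0.704, 0.1664, 0, 0, 0, 0], [-0.704, 0.1664, 0, 0, 0, 0], [-0.704, 0.1664, 0, 0, 0, 0], [-0.704, 0.1664, 0, 0, 0, 0], [-0.704, 0.1664, 0, 0, 0, 0], [-0.704, 0.1664, 0, 0, 0, 0], [-0.704, 0.1664, 0, 0, 0, 0], [-0.704, 0.1664, 0, 0, 0, 0], [0, 0, 0.28, 0, 0, 0.174], [0, 0, 0.28, 0, 0, 0.174], [0, 0, 0.28, 0, 0, 0.174], [0, 0, 0.28, 0, 0, 0.174], [0, 0, 0, 0, 0, 0], [0, 0, 0, 0, 0, 0]],
  ],
  jaw=0.085,
)

```text
time_s: 1.9
tool_pos: [0.5733, 0.3683, 0.1617]
tool_rot: [3.141, -0.0, 1.991]
ft_force: [-0.6, 0.9, 0.9]
opening: 0.0851
grip_force: 0.0
```

```bash
python3 - <<'E'
from h import *
f,K,P=shot("wrist");cv2.imwrite("pics/w1.png",f);np.savez("w1.npz",f=f,K=K,P=P)
s=env.sense();print(s["tool_pos"],s["tool_rot"],s["q"])
n=[.5727,.368,.067]
print(proj(K,P,[n,[.6056,.3843,.014],[.5397,.3547,.014]]))
E
```

```text
[0.57354866 0.36842176 0.16222516] [ 3.14025065e+00 -1.79359067e-04  1.99076452e+00] [ 5.70992926e-01  6.42746862e-01  4.46588607e-01  1.37328436e+00
 -2.45886859e-05  1.72182117e+00]
[[323.55417676 204.27115961]
 [366.28463917 182.45118963]
 [282.22219072 182.55103482]]
```

View pics/w1.png

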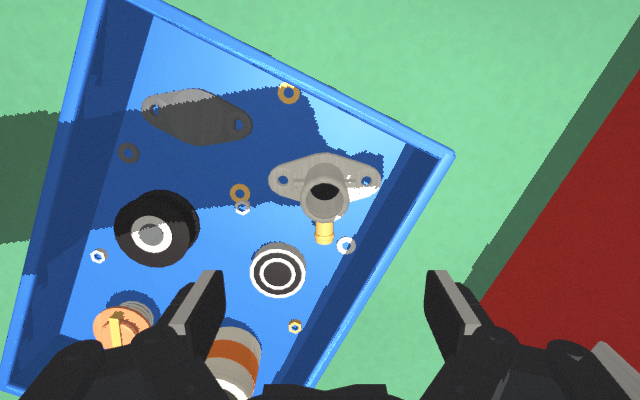

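The wrist view shows the flange holes at (366,181) and (282,181), against predictions of (366,182.5) and (282,182.5). That is about 1 mm off, to be corrected by about 2 mm along tool x. The light patch below the mouth is the neck's inner wall. I'll check the tray's far wall for finger clearance while narrowing the fingers.

```bash
python3 - <<'E'
from h import *
d=np.load("w1.npz");K,P=d["K"],d["P"]
h=cast(K,P,[[366.5,181],[282,181]],.014);print(h,h.mean(0),np.linalg.norm(h[0]-h[1]),np.arctan2(*(h[0]-h[1])[1::-1]))
print(cast(K,P,[[455,155],[444,158],[88,0]],.07))
E
```

```text
[[0.60519551 0.38553383 0.014     ]
 [0.53901014 0.35590298 0.014     ]] [0.57210282 0.3707184  0.014     ] 0.072515453273298 0.42093526846857665
[[0.63909424 0.43755097 0.07      ]
 [0.63333991 0.43271867 0.07      ]
 [0.39286299 0.42880132 0.07      ]]
```

Call:
nudge_tcp(
  offsets=[
    [[0.016, 0, 0.192, 0, 0, 0], [0.016, 0, 0.24, 0, 0, 0], [0, 0, 0.24, 0, 0, 0], [0, 0, 0.24, 0, 0, 0], [0, 0, 0.24, 0, 0, 0], [0, 0, 0, 0, 0, 0], [0, 0, 0, 0, 0, 0]],
  ],
  jaw=0.048,
  clamp_n=40,
)

```text
time_s: 2.82
tool_pos: [0.5726, 0.3701, 0.0896]
tool_rot: [3.141, -0.0, 1.989]
ft_force: [0.6, -0.1, 0.3]
opening: 0.0479
grip_force: 0.0
```

The tray's far inner wall is at x of about 0.63, so the narrowed fingers clear it. I'll descend to z = 0.022 and grip.

Scaled: 0.0135 m is 0.216.

Call:
nudge_tcp(
  offsets=[
    [[0, 0, 0.216, 0, 0, 0], [0, 0, 0.216, 0, 0, 0], [0, 0, 0.216, 0, 0, 0], [0, 0, 0.216, 0, 0, 0], [0, 0, 0.216, 0, 0, 0], [0, 0, 0, 0, 0, 0], [0, 0, 0, 0, 0, 0]],
  ],
  jaw=0.048,
  clamp_n=40,
)

```text
time_s: 3.7
tool_pos: [0.5726, 0.3702, 0.0221]
tool_rot: [3.141, -0.0, 1.989]
ft_force: [0.0, 0.9, -0.5]
opening: 0.0484
grip_force: 0.0
```

Call:
nudge_tcp(
  offsets=[
    [[0, 0, 0, 0, 0, 0], [0, 0, 0, 0, 0, 0], [0, 0, 0, 0, 0, 0], [0, 0, 0, 0, 0, 0], [0, 0, 0, 0, 0, 0], [0, 0, 0, 0, 0, 0]],
  ],
  jaw=0.02,
  clamp_n=60,
)

```text
time_s: 4.45
tool_pos: [0.573, 0.3704, 0.0228]
tool_rot: [3.14, -0.0, 1.989]
ft_force: [0.6, 0.6, 6.2]
opening: 0.032
grip_force: 60.3
```

Gripped at 60 N. Next I'll lift it well above the cam cover's height.

Call:
nudge_tcp(
  offsets=[
    [[0, 0, -0.16, 0, 0, 0], [0, 0, -0.32, 0, 0, 0], [0, 0, -0.48, 0, 0, 0], [0, 0, -0.48, 0, 0, 0], [0, 0, -0.48, 0, 0, 0], [0, 0, -0.48, 0, 0, 0], [0, 0, -0.48, 0, 0, 0], [0, 0, -0.48, 0, 0, 0], [0, 0, -0.48, 0, 0, 0], [0, 0, -0.16, 0, 0, 0], [0, 0, 0, 0, 0, 0]],
  ],
)

```text
time_s: 5.82
tool_pos: [0.5723, 0.37, 0.2715]
tool_rot: [-3.141, 0.0, 1.989]
ft_force: [0.0, 0.2, -3.5]
opening: 0.0314
grip_force: 59.9
```

```bash
python3 - <<'E'
from h import *
f,K,P=shot("wrist");cv2.imwrite("pics/w2.png",f);np.savez("w2.npz",f=f,K=K,P=P)
E
```

```text
(no output)
```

View pics/w2.png

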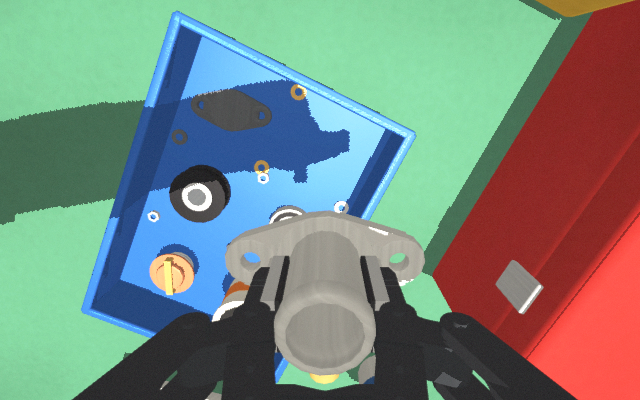

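The outlet is held upright between the fingers, with its flange holes at about (250,259) and (399,257). The tray's other parts are undisturbed. I'll locate the holes in the tool frame and get the move to the studs.

```bash
python3 - <<'E'
from h import *
d=np.load("w2.npz");f,K,P=d["f"],d["K"],d["P"]
s=env.sense();tp=np.array(s["tool_pos"]);Rt=R.from_euler('xyz',s["tool_rot"]).as_matrix()
for dz in(.0085,.0175,.025):
    h=cast(K,P,[[399,257],[250,259]],tp[2]-dz); t=(h-tp)@Rt
    print(dz,t.round(4).tolist(),t.mean(0).round(4),np.linalg.norm(h[0]-h[1]).round(4),np.arctan2(*(h[0]-h[1])[1::-1]))
# crop for hole rims
a=[cv2.resize(f[240:280,x-25:x+25],None,fx=8,fy=8,interpolation=cv2.INTER_CUBIC) for x in(250,399)]
cv2.imwrite("pics/c2.png",np.hstack(a)[:, :800])
E
```

```text
0.0085 [[0.0025, 0.0365, 0.0084], [0.0014, -0.0361, 0.0086]] [0.002  0.0002 0.0085] 0.0726 0.4334185908379761
0.0175 [[-0.0022, 0.0387, 0.0174], [-0.0034, -0.0382, 0.0176]] [-0.0028  0.0003  0.0175] 0.0768 0.43341859083797646
0.025 [[-0.0061, 0.0405, 0.0249], [-0.0074, -0.0399, 0.0251]] [-0.0068  0.0003  0.025 ] 0.0804 0.43341859083797657
```

View pics/c2.png

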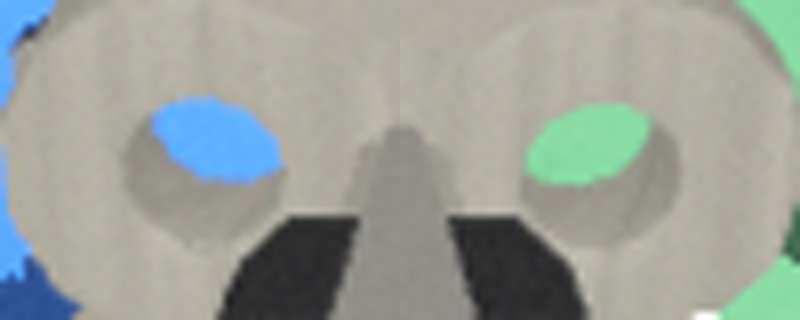

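Read from the rim, the hole centres are (250,261.2) and (398.6,261.4). The outlet's origin therefore lies within 0.5 mm of the TCP axis and square to the tool. Next I'll carry it over to above the studs, with the flange at about 0.254 (the highest thing on the head is 0.194), then turn it to the head's yaw.

Scaled: -0.0368 m is -0.5888, -0.0181 m is -0.2896.

Call:
nudge_tcp(
  offsets=[
    [[-0.2944, -0.144, 0, 0, 0, 0], [-0.5888, -0.2896, 0, 0, 0, 0], [-0.5888, -0.2896, 0, 0, 0, 0], [-0.5888, -0.2896, 0, 0, 0, 0], [-0.5888, -0.2896, 0, 0, 0, 0], [-0.5888, -0.2896, 0, 0, 0, 0], [-0.5888, -0.2896, 0, 0, 0, 0], [-0.5888, -0.2896, 0, 0, 0, 0], [-0.5888, -0.2896, 0, 0, 0, 0], [-0.5888, -0.2896, 0, 0, 0, 0], [-0.5888, -0.2896, 0, 0, 0, 0], [-0.5888, -0.2896, 0, 0, 0, 0], [-0.5888, -0.2896, 0, 0, 0, 0], [-0.5888, -0.2896, 0, 0, 0, 0], [-0.5888, -0.2896, 0, 0, 0, 0], [-0.5888, -0.2896, 0, 0, 0, 0], [-0.2944, -0.144, 0, 0, 0, 0]],
  ],
)

```text
time_s: 8.0
tool_pos: [0.5455, -0.2872, 0.2695]
tool_rot: [-3.139, -0.003, 1.987]
ft_force: [0.3, -0.0, -2.7]
opening: 0.0319
grip_force: 60.0
```

Call:
nudge_tcp(
  offsets=[
    [[0, 0, 0, 0, 0, 0.11], [0, 0, 0, 0, 0, 0.11], [0, 0, 0, 0, 0, 0.11], [0, 0, 0, 0, 0, 0], [0, 0, 0, 0, 0, 0]],
  ],
)

```text
time_s: 8.62
tool_pos: [0.5466, -0.2851, 0.2712]
tool_rot: [-3.141, -0.001, 1.661]
ft_force: [-0.6, 0.5, -1.9]
opening: 0.0315
grip_force: 60.0
```

```bash
python3 - <<'E'
from h import *
f,K,P=shot("wrist");cv2.imwrite("pics/w3.png",f);np.savez("w3.npz",f=f,K=K,P=P)
s=env.sense();print(np.round(s["tool_pos"],4),np.round(s["tool_rot"],4))
print(proj(K,P,[[.583,-.2825,.156],[.51,-.2887,.156],[.5457,-.2851,.13]]))
E
```

```text
[ 0.5467 -0.2853  0.2714] [-3.1409e+00 -5.0000e-04  1.6605e+00]
[[371.85846722 196.52232383]
 [277.12935034 195.95083131]
 [323.60489242 186.16775282]]
```

View pics/w3.png

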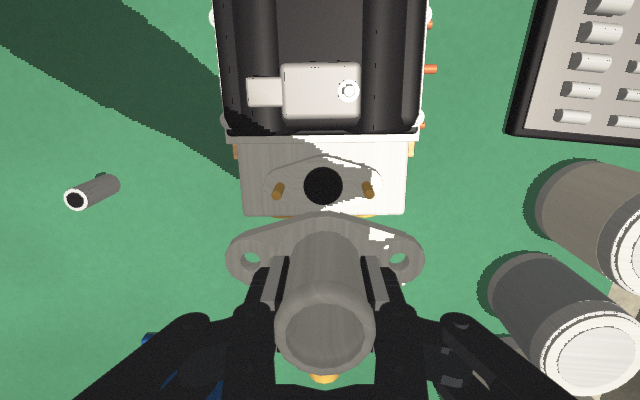

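The wrist view shows the studs' lower ends (the tips) near (277,196) and (370,194) and the bore at (323,186), all within about 1-2 px of prediction. I'll measure them with a mask.

```bash
python3 - <<'E'
from h import *
d=np.load("w3.npz");f,K,P=d["f"],d["K"],d["P"]
s=env.sense();tp=np.array(s["tool_pos"]);Rt=R.from_euler('xyz',s["tool_rot"]).as_matrix()
hsv=cv2.cvtColor(f,cv2.COLOR_BGR2HSV)
m=cv2.inRange(hsv,(8,110,40),(28,255,255)); m[:175]=0;m[205:]=0;m[:,:255]=0;m[:,390:]=0
n,l,st,c=cv2.connectedComponentsWithStats(m)
for i in range(1,n):
    if st[i,4]>20: print(st[i],c[i])
g=cv2.inRange(cv2.cvtColor(f,cv2.COLOR_BGR2GRAY),0,45);g[:160]=0;g[208:]=0;g[:,:295]=0;g[:,350:]=0
n,l,st,c=cv2.connectedComponentsWithStats(g)
for i in range(1,n):
    if st[i,4]>200: print("bore",st[i],c[i],cast(K,P,c[i],.13))
a=cv2.resize(f[172:208,262:392],None,fx=6,fy=6,interpolation=cv2.INTER_CUBIC);cv2.imwrite("pics/c3.png",a)
E
```

```text
[271 183  14  17 152] [277.61842105 191.05921053]
[362 182  12  17 144] [367.47916667 189.85416667]
bore [ 304  167   38   38 1123] [322.6064114  185.48797863] [[ 0.54480867 -0.28458336  0.13      ]]
```

View pics/c3.png

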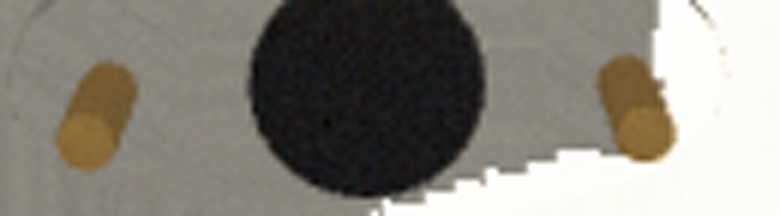

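The tip discs are at (86,141) and (645,133) in the crop, i.e. (275.9,195.1) and (369.1,193.8) in the frame.

```bash
python3 - <<'E'
from h import *
d=np.load("w3.npz");K,P=d["K"],d["P"]
s=env.sense();tp=np.array(s["tool_pos"]);Rt=R.from_euler('xyz',s["tool_rot"]).as_matrix()
h=cast(K,P,[[369.1,193.8],[275.9,195.1]],.156)
print(h,h.mean(0),np.linalg.norm(h[0]-h[1]),np.arctan2(*(h[0]-h[1])[1::-1]))
o=cast(K,P,[[398.6,261.4],[250,261.2]],tp[2]-.0085)
print(o.mean(0),np.linalg.norm(o[0]-o[1]),np.arctan2(*(o[0]-o[1])[1::-1]))
print("shift tool",(h.mean(0)-o.mean(0))@Rt)
E
```

```text
[[ 0.58058486 -0.28050504  0.156     ]
 [ 0.50902101 -0.2880965   0.156     ]] [ 0.54480294 -0.28430077  0.156     ] 0.0719653690806704 0.10568437384758378
[ 0.54625588 -0.28441876  0.26288836] 0.0719783978425823 0.08953620152752519
shift tool [ 0.00018938 -0.00136444  0.10688942]
```

Both spacings read 72.0 mm, so the heights are right. The correction is -1.3 mm along tool y and -0.014 rad, then an 88 mm descent to about 10 mm above the tips, taken in two stages.

Call:
nudge_tcp(
  offsets=[
    [[0, -0.0208, 0, 0, 0, -0.014], [0, 0, 0.16, 0, 0, 0], [0, 0, 0.16, 0, 0, 0], [0, 0, 0.16, 0, 0, 0], [0, 0, 0.16, 0, 0, 0], [0, 0, 0.16, 0, 0, 0], [0, 0, 0.16, 0, 0, 0], [0, 0, 0.16, 0, 0, 0], [0, 0, 0, 0, 0, 0], [0, 0, 0, 0, 0, 0], [0, 0, 0, 0, 0, 0]],
  ],
)

```text
time_s: 10.05
tool_pos: [0.5458, -0.2859, 0.2024]
tool_rot: [3.141, 0.001, 1.673]
ft_force: [0.2, -0.0, -2.5]
opening: 0.0317
grip_force: 60.0
```

```bash
python3 - <<'E'
from h import *
f,K,P=shot("wrist");np.savez("w4.npz",f=f,K=K,P=P)
s=env.sense();tp=np.array(s["tool_pos"]);print(tp,s["tool_rot"],s["ft_force"])
a=cv2.resize(f[200:290,215:435],None,fx=3.6,fy=3.6,interpolation=cv2.INTER_CUBIC);cv2.imwrite("pics/c4.png",a)
print(proj(K,P,[[.5806,-.2805,.156],[.509,-.2881,.156]]))
E
```

```text
[ 0.54578079 -0.28592199  0.20241477] [3.14061034e+00 6.20266654e-04 1.67274419e+00] [ 0.35453258  0.27410422 -2.19454072]
[[384.66997527 228.13182054]
 [261.83113624 228.54926299]]
```

View pics/c4.png

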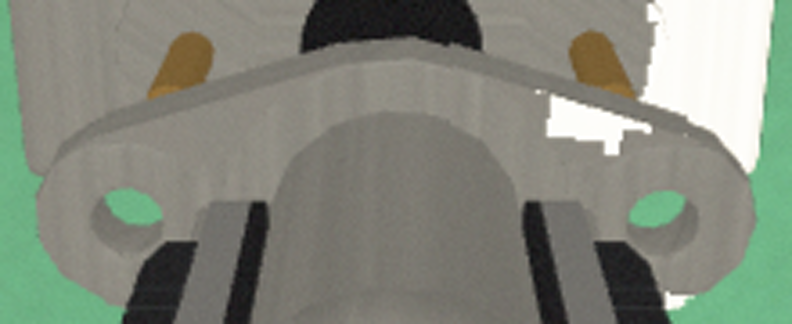

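The flange is level and square to the studs, whose tips are just hidden behind its edge. The holes at (250,260.7) and (399,261) haven't moved in the hand, and the remaining offset is below 1 mm. Now the last 18 mm down.

Scaled: 0.0007 m is 0.0112, -0.0005 m is -0.008.

Call:
nudge_tcp(
  offsets=[
    [[0.0112, -0.008, 0.048, 0, 0, 0], [0, 0, 0.08, 0, 0, 0], [0, 0, 0.08, 0, 0, 0], [0, 0, 0.08, 0, 0, 0], [0, 0, 0, 0, 0, 0], [0, 0, 0, 0, 0, 0], [0, 0, 0, 0, 0, 0], [0, 0, 0, 0, 0, 0]],
  ],
)

```text
time_s: 11.1
tool_pos: [0.545, -0.2852, 0.184]
tool_rot: [3.141, 0.0, 1.673]
ft_force: [-0.4, 0.9, -2.8]
opening: 0.0317
grip_force: 60.0
```

```bash
python3 - <<'E'
from h import *
f,K,P=shot("side");np.savez("s5.npz",f=f,K=K,P=P)
s=env.sense();print(s["tool_pos"],s["tool_rot"],s["ft_force"])
print(proj(K,P,[[.5806,-.2805,.156],[.509,-.2881,.156],[.5806,-.2805,.166],[.509,-.2881,.166]]))
a=cv2.resize(f[210:310,280:400],None,fx=5,fy=5,interpolation=cv2.INTER_CUBIC);cv2.imwrite("pics/c5.png",a)
E
```

```text
[ 0.54499757 -0.28514447  0.18396587] [3.14133844e+00 1.58311909e-04 1.67284649e+00] [ 0.102751    0.80590671 -2.52453851]
[[364.73363542 249.09371684]
 [331.77640693 251.93202005]
 [365.03357985 245.59663623]
 [331.85178591 248.41783798]]
```

View pics/c5.png

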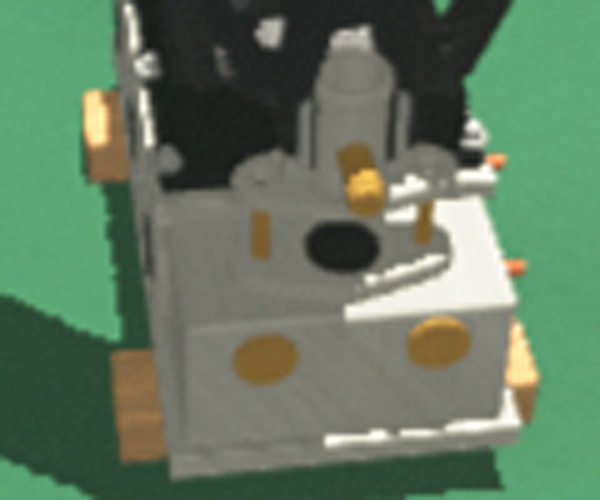

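The side view shows the outlet hovering level over the studs, with the spigot at (362,190) pointing off the end of the head. The gap is about 10 mm, and the wrist force is just the part's weight, so there is no contact. I'm handing it in.

```bash
python3 -c "
from workcell import env
print(env.job_done())"
```

```text
the job is handed in; nothing more can be done
None
```

The outlet is held level about 10 mm above the stud tips, each hole within about 1 mm of its stud by my measurement and the spigot pointing off the head's open end; I handed the job in at about 11 s, still gripping, with nothing else seen disturbed (no verdict was returned).

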